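Stopper the cell and hold it in the photometer's light path

ROBOT

A 6-joint arm with a two-finger parallel gripper is mounted at the origin on the work surface. World frame = base frame: x ahead of the robot, y to its left, z up, the work surface at z = 0. Lengths are in mm, angles in rad, forces in N, time in s.
With the tool pointing down it reaches from about 400 to 825 mm from the base axis. Payload 7 kg.
Tool frame: the origin (TCP) lies at the very end of the fingers, on their centre line; the grasp point (between the pads) lies 19 mm behind it; z points along the fingers, y is the direction in which the jaws open and shut (so a half turn about z gives the same grasp; the last joint's range is limited). The gripper opens to 88 mm and grips with 3 to 60 N. Pads are 19 mm wide; open, the fingers measure 130 mm over their backs; the gripper's body (78 mm by 193 mm) begins 47 mm behind the grasp point.
Start: joints at [0.288, 0.359, 0.012, 0, -1.224, -0.288], TCP at [674.978, -0.019, 226.561] pointing down, gripper open.
Joint ranges: [-3.07, 3.07], [-1.43, 2.12], [-1.02, 1.25], [-3.03, 1.67], [-3.05, -0], [-3.03, 3.03]. Speed limits (rad/s): [2.39, 2.39, 3.01, 3.14, 3.14, 3.14].

INTERFACE

Orientations are given as a unit quaternion [x, y, z, w].
In Python, from plant import bot gives the robot as it stands. Calls block until the motion is done:
- bot.move_ptp(position, orientation): joint-space move of the TCP to a pose.
- bot.line_to(position, velocity=150, ori=None): straight line of the TCP; ori=None keeps the orientation; velocity is the mean speed in mm/s.
- bot.move_joints(angles): joint-space move.
- bot.move_gripper(opening, force=None): finger opening in mm; force is the grip in N (None keeps the last); returns when the fingers have stopped.
- bot.pause(seconds).
- bot.solve_ik(position, orientation): joint angles nearest the present ones, or None.
- bot.read_state(): the state.
- bot.camera(name): name is "scene" or "side" or "wrist"; returns the picture (400x640x3 uint8, red, green, blue); there is no depth.
- bot.get_calibration(name): a dict with "fx", "fy", "cx", "cy" (pixels), "view" (4x4, takes a point from world to camera coordinates); the wrist camera has in their place "T_tool_cam" (4x4, takes a point from camera to tool coordinates, whose origin is the TCP and whose axes are the flange's). Camera axes: x right, y up, looking along -z (the intrinsics and any distortion apply to the point x, -y, -z); pixel columns grow to the right and rows downward; lengths in mm; the calibration is good to about 2 mm. A picture is of the moment at which its call begins: read the wrist's pose just before it. get_calibration takes no time and is no camera call.
A pose or a line that the arm cannot do raises bot.Unreachable and nothing moves.
- bot.close_job(): hands the job in, once; it reports no verdict.
The state is a dict: "t": time; "joint_pos": joint angles; "qvel": joint speeds; "tau": joint torques, N m; "tcp_pos": TCP position; "eef_rot": TCP orientation; "contact_force": force on the tool from outside, world axes, zero at the start; "moment": the same for the moment, N m; "width": finger opening in mm.
Only numpy, scipy, OpenCV 4.12 (cv2) and the standard library are available. Lean on these libraries where they do the work, as an engineer would, in place of code of your own. Each camera call takes 0.05 s, during which the arm holds its last target. There are 200 camera calls.

TASK

Press the stopper of the stoppered glass cell fully home while the cell stands in its rack, then pick the cell up by its two frosted faces only, never touching the clear windows. Hold it upright in the photometer's light path, midway between the two lens tubes, so that the beam passes squarely through the middle of both windows, and finish while still holding it there, clear of the photometer. Do not bump the photometer, and leave the other cells and things where they are.

Things in the scene. Friction and masses are not known exactly. Their poses are not given: they have to be found in the camera images.
- cell: The one glass cell with a stopper: a block 16 mm (own x) by 22.5 mm (own y), 45 mm tall without the stopper, about 50 g. Origin under its centre, z up. Its two frosted faces look along own +x and -x, 16 mm apart, 19.5 mm wide, 45 mm tall; the clear windows are the end faces, along own +y and -y. It stands with 1 mm play, 8 mm deep, in one of the rack's three wells, windows along the row.
- cell_frosted: The frosted side plates of the stoppered cell (same origin and axes as the cell): the only part to grip.
- cell_windows: The two clear window panes at the cell's +y and -y ends (same origin and axes as the cell), 13 mm wide (own x), from 3 mm to 43 mm above the cell's underside. At their sides they stand 1.5 mm back from the frosted faces, and the fingers must not touch them.
- cell_mid (a point): The centre of the cell, level with the middle of its windows, 24 mm above the cell's underside; axes as the cell's.
- stopper (a joint): How far the stopper is pushed into the cell, m: 0 to 0.0015 at the start (its flange stands 4.5 to 6 mm above the cell's rim), 0.006 fully home with the flange on the rim. It slides stiffly, needs about 4 N plus a little, and stays where it is left.
- stopper_top (a point): Centre of the stopper's flat white top, a flange 14 by 19 mm and 7 mm thick. When home it is 52 mm above the cell's underside. Axes as the cell's.
- rack: Dark grey block, fixed to the bench, 70 mm (own x) by 170 mm (own y) by 30 mm tall, with three wells in a row along own y, 55 mm apart, each 8 mm deep (floor 22 mm above the bench). Origin at the centre of its underside.
- photometer: Fixed to the bench: metal base plate 130 (own x) by 250 (own y) by 18 mm thick, a white tower on each end (90 by 75 mm, top 105 mm above the bench, fins on the +y one to 108). They face each other along own y across a gap 90 mm wide, open above and along own x; from each a dark lens tube, 24 mm across, stands out 10 mm, leaving 70 mm between. Origin under its centre.
- beam (a point): Middle of the light path, midway between the lens tubes and on their axis, 75 mm above the bench. The light beam, 2 mm across, runs along this point's y axis; z is up.
- open_a: Like cell without a stopper, in another well of the rack; same size and axes, origin at the centre of its underside. To be left alone.
- open_b: A second like cell without a stopper, in the remaining well; to be left alone.
- vial: Small amber jar with a white cap, 28 mm across and 45 mm tall, standing on the bench between rack and photometer; origin under its centre. To be left alone.
- marker: Marker pen lying on the bench, 130 mm long and 13 mm thick, along its own x; origin under its middle. To be left alone.
Things that resemble listed ones, but are neither listed nor needed, are in the scene too. What is shaped like the cell but brown or pink is not meant.

How it is judged (in metres and radians):
On the way, in this order (a step that is already met when the one before it is completed fails the run):
1. the stopper is pressed home while the cell stands in the rack (value of joint stopper above 0.0045 m and height (world z) of cell below 0.027 m), for 0.2 s.
2. the cell is lifted out of the rack by its frosted faces, its stopper still home (value of joint stopper above 0.0045 m and contact force between the fingers and cell_frosted above 1 N and height (world z) of cell above 0.036 m), for 0.2 s.
At the end, for the whole second after the job is handed in: Cell gripped by its frosted faces, still, clear of the photometer; centre within 5 mm sideways and 9 mm in height of the beam, 18 mm of midway; square and upright within 10 degrees; stopper within 1.5 mm of home; other cells and things within 20 mm of their places (value of joint stopper above 0.0045 m and contact force between the fingers and cell_frosted above 1 N and contact force between cell and photometer below 0.05 N and x of cell_mid in the frame of beam between -0.005 and 0.005 m and y of cell_mid in the frame of beam between -0.018 and 0.018 m and z of cell_mid in the frame of beam between -0.009 and 0.009 m and angle between the y axis of cell and the y axis of beam, either way round below 0.17 rad and angle between cell's own z axis and vertical below 0.17 rad and linear speed of cell below 0.02 m/s and distance of each of open_a, open_b, vial, marker from where it was at the start of the episode below 0.02 m); the arm keeps its last pose, push and grip.
It fails at once if the fingers touched the cell's clear windows (contact force between the fingers and cell_windows above 0.5 N).
It fails at once if the cell was bumped against the photometer (contact force between cell and photometer above 2 N).
It fails at once if the gripper or arm bumped the photometer (contact force between any of the arm, the fingers and photometer above 4 N).
It fails at once if another cell or thing was pushed away or lifted (distance of any of open_a, open_b, vial, marker from where it was at the start of the episode above 0.02 m).
It also fails if it takes over 48 s, if anything falls off the work surface, if the arm or the gripper's body presses on something with over 40 N, if the wrist force passes 120 N, or if a joint passes its speed limit or range.

## Working session

There is one attempt and no reset: what is moved stays moved. The work goes in short steps, each a Python script; the robot and the scene stay as the last script left them, time stands still between calls to the robot, and variables do not carry over. Pictures are saved under pics/ and viewed, about 8 in all and at most 12, crops included, and the job is handed in when it is done.

```bash
ls; mkdir -p pics; python3 - <<'E'
from plant import bot
import cv2,numpy as np
for n in ("scene","side","wrist"):
    s=bot.read_state(); im=bot.camera(n); cv2.imwrite(f"pics/{n}0.png",im[:,:,::-1])
    c=bot.get_calibration(n); print(n,{k:(np.round(v,4).tolist()) for k,v in c.items()})
print(s)
E
```

```text
pics
scene {'fx': 489.0558, 'fy': 489.0558, 'cx': 320.8077, 'cy': 206.7775, 'view': [[-0.4127, 0.9107, -0.0171, 247.2298], [-0.6031, -0.2592, 0.7544, 260.8433], [0.6826, 0.3217, 0.6562, -1378.6156], [0.0, 0.0, 0.0, 1.0]]}
side {'fx': 469.4982, 'fy': 469.4982, 'cx': 320.6009, 'cy': 199.7505, 'view': [[0.9245, -0.3807, -0.0216, -492.1663], [0.231, 0.5142, 0.8259, -188.9834], [-0.3033, -0.7685, 0.5633, -852.4391], [0.0, 0.0, 0.0, 1.0]]}
wrist {'fx': 287.7253, 'fy': 287.7253, 'cx': 315.6576, 'cy': 198.3577, 'T_tool_cam': [[-0.0004, 0.9616, 0.2746, 72.9241], [1.0, 0.0008, -0.0011, -0.9328], [-0.0012, 0.2746, -0.9616, -158.3811], [0.0, 0.0, 0.0, 1.0]]}
{'t': 0.1, 'joint_pos': array([ 2.88086422e-01,  3.59320324e-01,  1.11517855e-02, -2.91156095e-04,
       -1.22413000e+00, -2.88112295e-01]), 'qvel': array([ 0.00034035, -0.00221744,  0.00157277,  0.00319182,  0.00132001,
        0.00035023]), 'tau': array([-1.42273191e-03, -5.84165347e+01,  2.93752134e+01,  7.01551259e+00,
        1.01412315e-02, -6.66964229e-05]), 'tcp_pos': array([ 6.74553840e+02, -4.54362545e-02,  2.25716821e+02]), 'eef_rot': array([-7.07062378e-01,  7.07150769e-01,  4.78619295e-04, -5.94830279e-04]), 'contact_force': array([-0.94582278,  0.46094215,  0.17983139]), 'moment': array([ 0.01816896,  0.02949909, -0.03973573]), 'width': 87.76186042044911}
```

View pics/scene0.png

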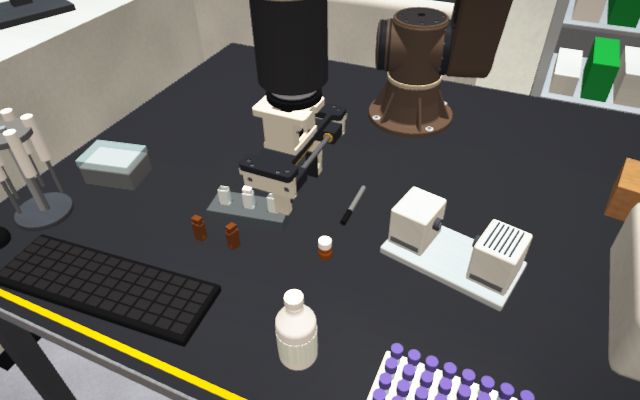

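View pics/wrist0.png

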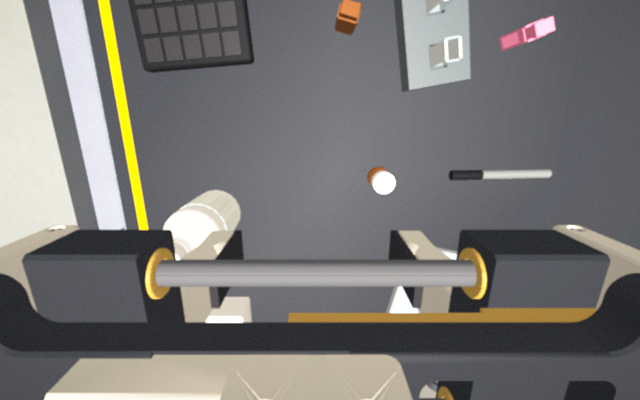

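The scene picture shows the rack at about (250,205) with cells at (224,195), (249,197) and (273,203). The photometer is at (455,245), the vial at (325,246) and the marker at (353,205). Brown decoys stand at (200,228) and (232,236). In the wrist view the rack is at the top (435,50), with a pink decoy at (528,33). Next I'll move the camera over the rack.

```bash
cat > h.py <<'E'
from plant import bot
import cv2, numpy as np
from scipy.spatial.transform import Rotation as R
def q(yaw):  # tool down, tool y (jaw) direction at angle yaw from world -x... tool y = -x rotated by yaw
    return (R.from_euler('z',yaw)*R.from_quat([-.70710678,.70710678,0,0])).as_quat()
def shot(n,f=None):
    s=bot.read_state(); im=bot.camera(n)
    if f: cv2.imwrite(f"pics/{f}.png",im[:,:,::-1])
    c=bot.get_calibration(n)
    if n=="wrist":
        T=np.eye(4);T[:3,:3]=R.from_quat(s["eef_rot"]).as_matrix();T[:3,3]=s["tcp_pos"]
        W=T@c["T_tool_cam"]
    else: W=np.linalg.inv(c["view"])
    return im,c,W
def back(c,W,u,v,z):
    d=W[:3,:3]@np.array([(u-c["cx"])/c["fx"],-(v-c["cy"])/c["fy"],-1.])
    o=W[:3,3]; return o+d*(z-o[2])/d[2]
def proj(c,W,P):
    p=(np.linalg.inv(W)@np.c_[np.atleast_2d(P),np.ones(len(np.atleast_2d(P)))].T)[:3]
    return np.c_[c["cx"]+c["fx"]*p[0]/-p[2], c["cy"]-c["fy"]*p[1]/-p[2]]
E
python3 - <<'E'
from h import *
c=bot.get_calibration("scene");W=np.linalg.inv(c["view"])
print({k:v for k,v in c.items() if k not in("fx","fy","cx","cy","view")})
for u,v,z in [(224,190,70),(249,190,70),(273,196,70),(325,243,45),(348,220,5),(364,188,5),(200,220,40),(232,230,40),(419,195,105),(502,230,105)]: print(u,v,back(c,W,u,v,z).round(0))
im,c,W=shot("side","side0")
cv2.imwrite("pics/side0b.png",cv2.resize(im[:,:,::-1],(800,500)))
E
```

```text
{}
224 190 [ 564. -237.   70.]
249 190 [ 543. -189.   70.]
273 196 [ 541. -133.   70.]
325 243 [600.  10.  45.]
348 220 [481.  10.   5.]
364 188 [366.   3.   5.]
200 220 [ 636. -253.   40.]
232 230 [ 636. -177.   40.]
419 195 [462. 149. 105.]
502 230 [499. 310. 105.]
```

View pics/side0b.png

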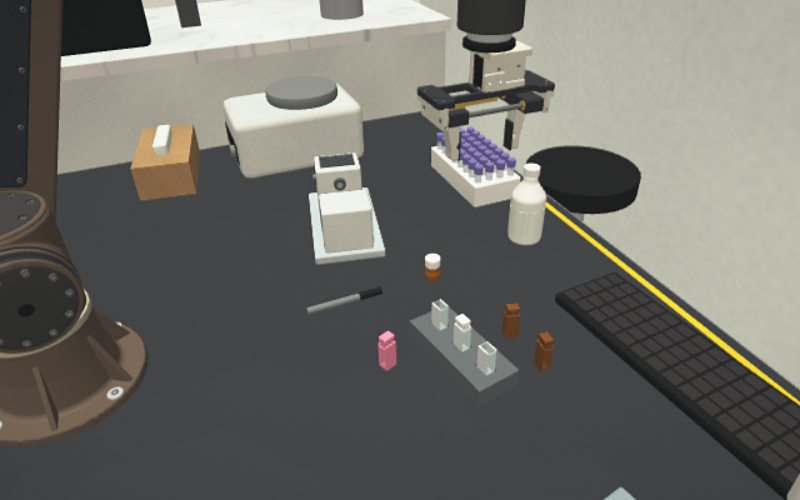

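The stoppered cell is the middle one: side (462,333), scene (249,190). The lookalikes are the open cells at side (440,315) and (487,357), the pink one at (387,350), and the brown ones at (512,320) and (544,350). I'll take close looks from above the rack and above the photometer.

```bash
python3 - <<'E'
from h import *
import pickle
D={}
bot.move_ptp([501,323,240],q(-0.226)); bot.pause(.2); D['ph']=shot("wrist","wph")
bot.move_ptp([523,-96,210],q(0.217)); bot.pause(.2); D['rk']=shot("wrist","wrk")
pickle.dump(D,open("d.pkl","wb")); print(bot.read_state()["t"])
E
```

```text
3.625
```

View pics/wph.png

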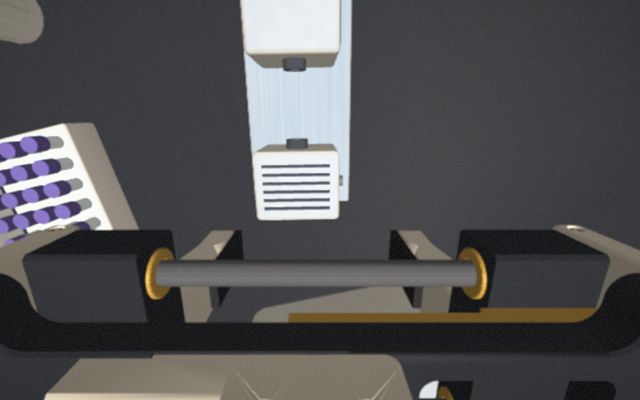

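View pics/wrk.png

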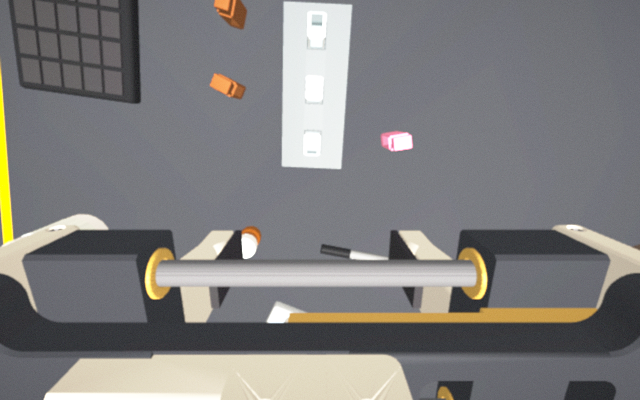

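The wrist views show the photometer with its gap between rows 62 and 148 around column 296, tubes at (294,64) and (297,144). The stoppered cell's solid white top is at (314,89), in the middle of the rack, and the open cells are at (316,30) and (312,144). I'll enlarge both, which also serves as the close check of the choice.

```bash
python3 - <<'E'
import cv2,numpy as np
a=cv2.imread("pics/wrk.png")[0:175,275:360]; b=cv2.imread("pics/wph.png")[30:210,235:360]
A=cv2.resize(a,None,fx=3.4,fy=3.4,interpolation=3); B=cv2.resize(b,None,fx=3.3,fy=3.3,interpolation=3)
o=np.zeros((600,720,3),np.uint8); o[:A.shape[0],:A.shape[1]]=A; o[:B.shape[0],300:300+B.shape[1]]=B
cv2.imwrite("pics/comp.png",o)
E
```

```text
(no output)
```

View pics/comp.png

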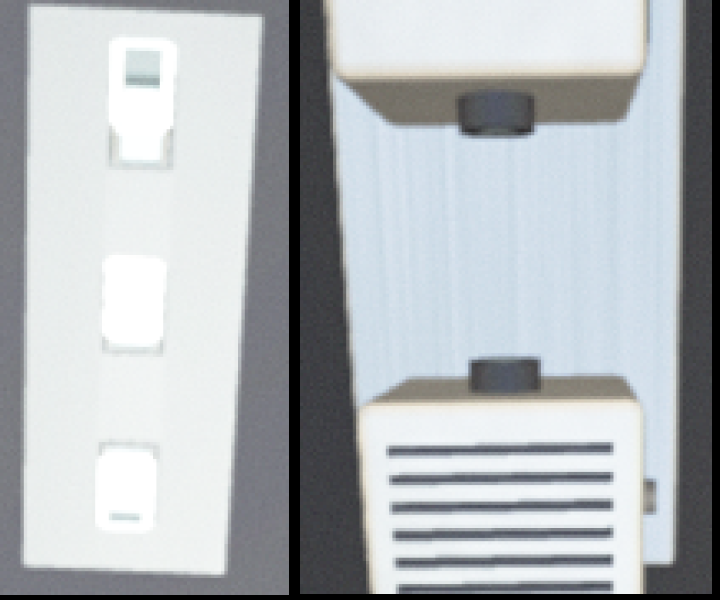

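```bash
python3 - <<'E'
from h import *
import pickle
D=pickle.load(open("d.pkl","rb"))
_,c,W=D['rk']; f=lambda x,y,z:back(c,W,275+(x+.5)/3.4-.5,(y+.5)/3.4-.5,z)
P=[f(*p,30) for p in [(30,5),(263,16),(226,575),(22,566)]]; P=np.array(P)
print(P.round(1)); print("rack c",P.mean(0).round(1),[np.linalg.norm(P[i]-P[i-1]).round(1) for i in range(4)])
for d in (P[3]-P[0],P[2]-P[1]): print("yaw",np.arctan2(-d[0],d[1]).round(3))
print("stop",f(133.5,301,76).round(1))
_,c,W=D['ph']; g=lambda x,y,z:back(c,W,235+(x-300+.5)/3.3-.5,30+(y+.5)/3.3-.5,z)
n=[g(362,403,105),g(641,403,105)]; fa=[g(335,75,105),g(645,75,105)]
tn=[g(470,358,75),g(541,358,75)]; tf=[g(459,133,75),g(534,133,75)]
print("near",np.round(n,1),"far",np.round(fa,1)); print("tubes",np.round(tn,1),np.round(tf,1))
b=[g(328,10,18),g(355,385,18),g(684,10,18),g(675,560,18)]
print("base",np.round(b,1))
for d in (b[1]-b[0],b[3]-b[2],n[0]-fa[0],n[1]-fa[1],np.mean(tn,0)-np.mean(tf,0)): print("yaw",np.arctan2(-d[0],d[1]).round(3))
e=np.array([c_ for c_ in n+fa]); print("centre tow",e.mean(0).round(1),"tubes",np.mean(tn+tf,0).round(1), np.linalg.norm(n[0]-fa[0]),np.linalg.norm(n[1]-n[0]),np.linalg.norm(fa[1]-fa[0]))
E
```

```text
[[ 596.4 -269.8   30. ]
 [ 527.2 -282.2   30. ]
 [ 497.3 -114.3   30. ]
 [ 567.5 -102.1   30. ]]
rack c [ 547.1 -192.1   30. ] [np.float64(170.2), np.float64(70.2), np.float64(170.5), np.float64(71.3)]
yaw 0.171
yaw 0.176
stop [ 547.  -191.1   76. ]
near [[554.7 270.7 105. ]
 [471.2 290.  105. ]] far [[536.1 181.1 105. ]
 [451.4 200.7 105. ]]
tubes [[522.3 266.5  75. ]
 [499.2 271.8  75. ]] [[508.1 198.6  75. ]
 [485.2 203.9  75. ]]
base [[547.3 139.5  18. ]
 [575.8 269.   18. ]
 [423.3 168.2  18. ]
 [466.4 368.4  18. ]]
yaw -0.216
yaw -0.212
yaw -0.204
yaw -0.219
yaw -0.205
centre tow [503.4 235.6 105. ] tubes [503.7 235.2  75. ] 91.46983529635466 85.63005348755607 86.96095308869836
```

```bash
python3 - <<'E'
from h import *
Q=q(0.174); x,y=547,-191.5
bot.move_gripper(0,20)
bot.move_ptp([x,y,100],Q); bot.pause(.2)
f0=bot.read_state()["contact_force"][2]; print("f0",f0, bot.read_state()["width"])
bot.line_to([x,y,83],60)
z=83
while z>71:
    z-=.75; bot.line_to([x,y,z],20); bot.pause(.05)
    s=bot.read_state(); f=s["contact_force"][2]-f0
    print(z,s["tcp_pos"][2].round(2),round(f,1))
    if f>14: break
bot.pause(.3); s=bot.read_state(); print(s["contact_force"],s["tcp_pos"],s["t"])
bot.line_to([x,y,120],80)
print(bot.read_state()["contact_force"])
shot("side","sp"); im=cv2.imread("pics/sp.png")[230:310,310:430]; cv2.imwrite("pics/spc.png",cv2.resize(im,None,fx=5,fy=5,interpolation=2))
E
```

```text
f0 -0.15628203459978135 0.485473535373094
82.25 82.38 0.2
81.5 81.51 0.6
80.75 80.73 -0.4
80.0 79.96 1.2
79.25 79.28 0.9
78.5 78.73 3.8
77.75 77.84 4.2
77.0 76.95 3.6
76.25 76.15 2.5
75.5 75.43 2.3
74.75 74.71 3.0
74.0 74.27 5.4
73.25 74.2 10.6
72.5 74.16 14.1
[-1.31124898  0.61832463 14.69476743] [ 548.12291661 -191.71177101   74.14790807] 10.825
[-1.00487453  0.85794478 -0.25298851]
```

View pics/spc.png

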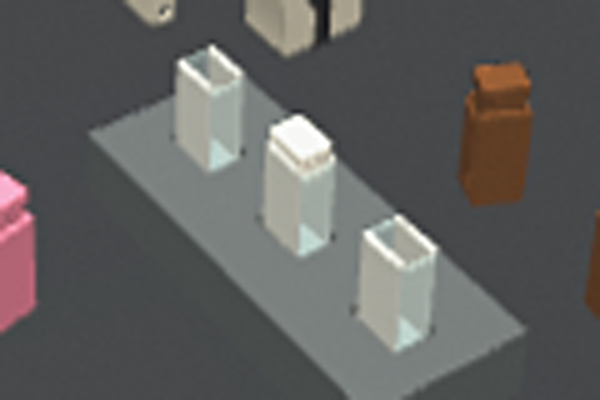

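The picture shows the stopper flange on the rim, and the press met a hard stop at z = 74.15, so it is home. Now I'll grip the cell and lift it.

```bash
python3 - <<'E'
from h import *
Q=q(0.174); x,y=547,-191.5
bot.move_gripper(45,15)
bot.line_to([x,y,36],80); bot.pause(.2)
s=bot.read_state(); print(s["tcp_pos"],s["contact_force"])
bot.move_gripper(10,15); bot.pause(.3)
s=bot.read_state(); print(s["tcp_pos"],s["contact_force"],s["width"])
bot.line_to([x,y,56],40); bot.pause(.3)
bot.line_to([x,y,160],120)
bot.line_to([503.5,235.4,160],200,ori=q(-0.212)); bot.pause(.3)
s=bot.read_state(); print(s["tcp_pos"],s["contact_force"],s["width"],s["t"])
im,c,W=shot("scene","sl"); im=cv2.imread("pics/sl.png")[120:300,350:550]; 
im2=cv2.imread("pics/sl.png")
shot("side","sl2"); i2=cv2.imread("pics/sl2.png")[60:220,220:340]
o=np.zeros((600,800,3),np.uint8)
i3=cv2.resize(im,(500,450)); i4=cv2.resize(i2,(300,400)); o[:450,:500]=i3; o[:400,500:]=i4
cv2.imwrite("pics/lift.png",o)
E
```

```text
[ 547.29186048 -191.50356699   36.4936262 ] [ 0.08233541 -0.1720678  -0.20248592]
[ 546.98096515 -191.49895005   35.98146659] [-0.02372169  0.15976475 -0.22403115] 15.864764101282237
[503.57741789 235.17211618 160.02815961] [ 0.53804168 -0.10537091 -0.76384227] 16.115014318299753 19.3667
```

View pics/lift.png

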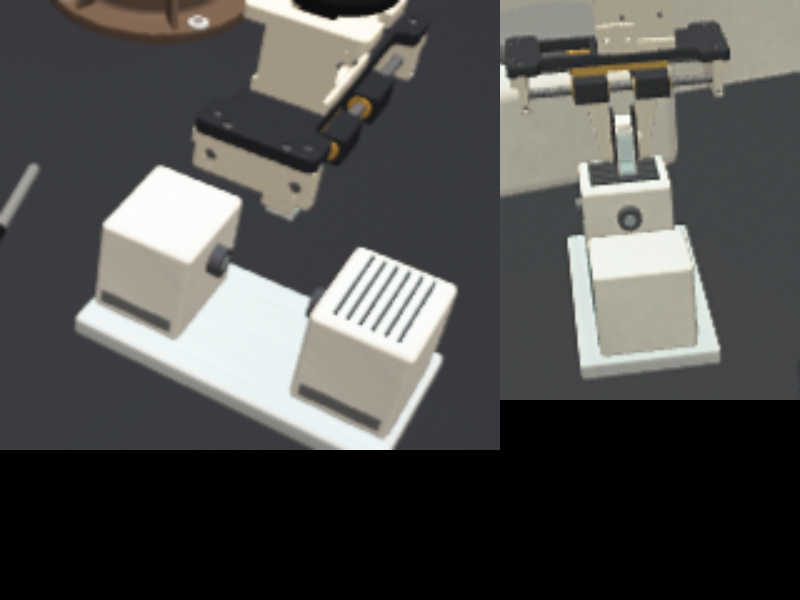

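The cell is held upright between the fingers (width 16.1 mm) above the gap. I'll lower it and check the alignment.

```bash
python3 - <<'E'
from h import *
bot.line_to([503.5,235.4,110],80)
bot.line_to([503.5,235.4,65.5],50); bot.pause(.4)
s=bot.read_state(); print(s["tcp_pos"],s["contact_force"],s["width"],s["t"])
o=np.zeros((480,800,3),np.uint8)
for n,(u,v,w,h),X in (("scene",(380,150,160,160),0),("side",(240,120,80,96),400)):
    im,c,W=shot(n,"f"+n); b=im[v:v+h,u:u+w,::-1].copy()
    k=400/w; b=cv2.resize(b,None,fx=k,fy=k,interpolation=cv2.INTER_CUBIC)
    p=(proj(c,W,[503.5,235.4,75.])[0]-[u,v])*k; cv2.circle(b,tuple(int(i) for i in p),4,(0,0,255),1)
    b=b[:480]; o[:b.shape[0],X:X+400]=b
cv2.imwrite("pics/fin.png",o)
E
```

```text
[503.55026074 235.43686411  65.63912942] [-0.63583339  0.4901333  -0.89326481] 16.146345863493792 21.6833
```

View pics/fin.png

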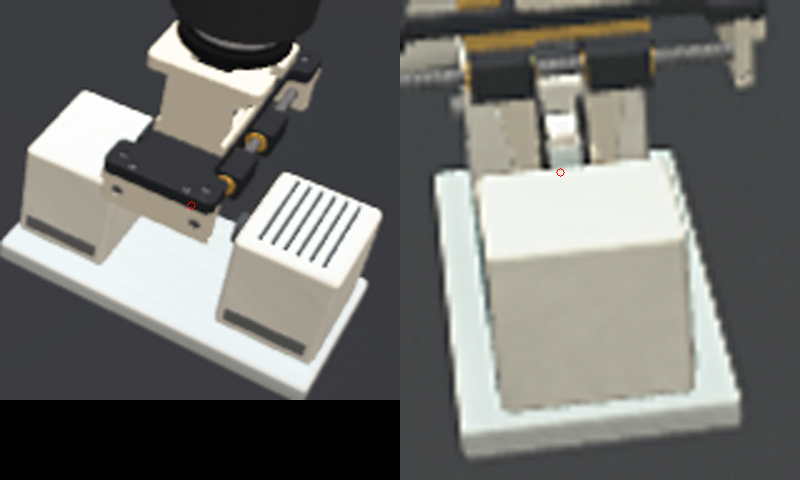

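The cell is in the gap with no contact force. One numeric cross-check remains: the side camera's view of the lens tube and of the cell, against my estimates.

```bash
python3 - <<'E'
from h import *
c=bot.get_calibration("side");W=np.linalg.inv(c["view"])
p=proj(c,W,[[510.9,269.6,75],[503.6,235.2,146],[503.5,235.4,103.5],[520.9,267.5,75]]); print(p.round(1), "px/mm x",(p[3]-p[0])/10)
im=cv2.imread("pics/sl2.png")
a=im[125:165,255:290]; b=im[85:135,255:285]
im2=cv2.imread("pics/fside.png")[125:160,335-80:290]
o=np.zeros((600,800,3),np.uint8)
for i,k,X,Y in((a,11,0,0),(b,11,400,0)):
    r=cv2.resize(i,None,fx=k,fy=k,interpolation=2); o[Y:Y+r.shape[0],X:X+r.shape[1]]=r
cv2.imwrite("pics/chk.png",o)
E
```

```text
[[270.9 147.8]
 [269.9 127.9]
 [271.2 144. ]
 [275.  147.4]] px/mm x [ 0.40776132 -0.04293854]
```

View pics/chk.png

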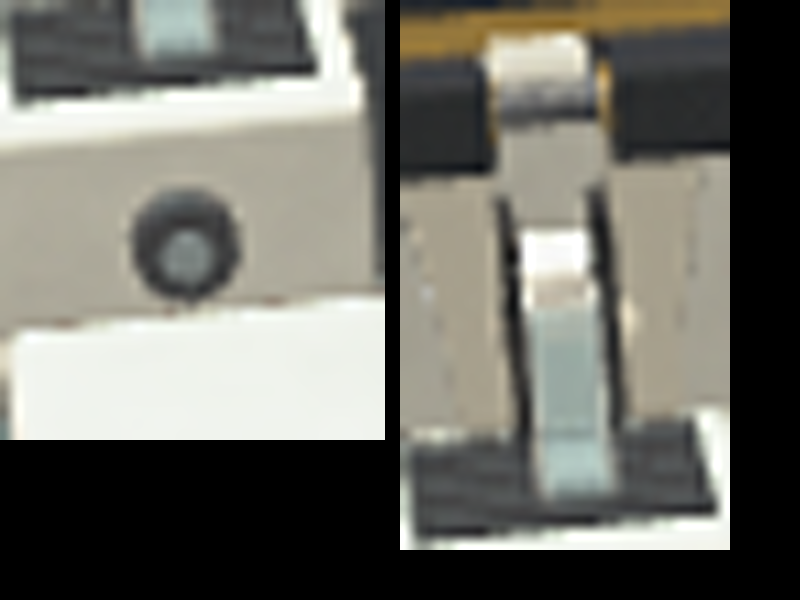

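The side camera puts the tube about 0.6 px (1.5 mm) towards +x of my estimate and the cell about 0.2 px the other way. Both are within tolerance, so I'll split the difference with a 1 mm shift and hand in.

```bash
python3 - <<'E'
from h import *
bot.line_to([504.5,235.2,65.3],20); bot.pause(.5)
s=bot.read_state(); print(s["tcp_pos"],s["contact_force"],s["width"],s["t"])
bot.close_job()
E
```

```text
[504.48733558 235.20428856  65.30943691] [-0.17994088 -0.41327499 -0.87409196] 15.656929180710273 22.5333
the job is handed in; nothing more can be done
```

The job is handed in at 22.5 s of the 48 s allowed, with the gripper still holding the cell upright in the light path. The hand-in gave no verdict.

- **Stopper:** I pressed it with closed fingers until it met a hard stop at z = 74.15 mm (74 expected when home), at 14.7 N. The picture afterwards showed the flange on the rim.
- **Grip and move:** I gripped the frosted faces at 15 N, with the finger width reading about 16 mm. I lifted the cell clear and lowered it into the gap from above.
- **Final pose:** The last TCP reading was (504.5, 235.2, 65.3) mm. The force readings in the gap stayed below about 1.2 N (mainly the cell's weight), with no sign of contact with the photometer.
- **Disagreement:** The side camera put the cell about 2 mm off the beam sideways, compared with the wrist camera's estimate. I split this with a 1 mm shift, which should leave about 1 mm of error against the 5 mm allowed. I took no picture after that shift.
- **Other things:** I took no separate measurement of the other cells, the vial or the marker at the end. The gripper never went low near the vial or marker, and the open cells were in place after the press.

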